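Ram plant-food tablets home in a planter magazine

TASK

Load the two plant-food tablets from the saucer into the upright magazine tube. Then use the wooden ramming rod to push them down past the dragging strips until the stack bottoms out, and lean on it firmly for half a second, with more than 12 N but never over 30 N (the tablets crumble); the depth is not known, so feel for the bottom. Stand the rod back in its holder, handle up, and leave everything else on the bench where it is.

Things in the scene. Friction and masses are not known exactly. Their poses are not given: they have to be found in the camera images.
- tube: Fixed upright grey plastic magazine tube, 150 mm tall, 38 mm outer diameter, in a dark steel foot plate 110 x 90 x 18 mm. Origin: centre of the underside at bench level, z up the bore. Bore 27 mm wide. Its bottom is the top of the tablets loaded earlier, somewhere between 22 and 47 mm above the bench: not measured, to be felt. Home means not moving any more under more than 12 N from the rod.
- tube_mouth (a point): Centre of the tube's open top, on the bore axis, 150 mm above the bench. The mouth flares over its top 6 mm to 35 mm inside, 46 mm outside.
- strips_top (a point): Point on the bore axis at the upper end of three sprung steel strips that line the bore from 97 mm height down (passage 21.6 mm when empty). A tablet drops freely until its foot is about 79 to 86 mm above the bench and stops there; pushing tablets on between and along the strips takes about 2 to 8 N all the way to the bottom.
- tablet1: Hard pressed plant-food tablet, a light brown cylinder 24 mm in diameter and 26 mm tall, 25 g, standing in the saucer. Origin: centre of its underside, z along its axis. Either tablet may go in first.
- tablet2: The second tablet, the same as the first, standing 60 mm from it in the saucer.
- saucer: Fixed round black plant saucer, 124 mm across, rim 13 mm high, floor 4 mm thick; the tablets stand on its floor. Origin: centre of its underside; the tablets stand 30 mm to either side of it along its y axis.
- rod: Light wooden ramming rod, 145 mm long, about 90 g: a straight shaft 16 mm in diameter from the foot to 95 mm, then a round handle 28 mm in diameter and 50 mm long. Origin: centre of the foot, z up along the rod to the handle. It stands in the holder, foot 10 mm above the bench.
- rod_grip (a point): Middle of the rod's handle, 120 mm above its foot on the axis.
- holder: Fixed wooden rod holder: a round post 44 mm in diameter (52 mm at the mouth) and 75 mm tall on a square foot 90 x 90 x 10 mm. Origin: centre of the underside. Its bore is 20 mm wide, flaring to 28 mm over the top 9 mm; its floor lies 10 mm above the bench, where the rod's foot stands.
- pot: Bystander: terracotta pot, 90 mm across, 85 mm tall; origin at the centre of its underside.
- dibber: Bystander: flat hand tool lying on the bench, 200 mm long along its x axis, under 30 mm tall; origin near its middle.
- spray: Bystander: white plastic bottle, 70 mm across, 170 mm tall; origin at the centre of its underside.
- jar: Bystander: amber jar, 70 mm across, 90 mm tall; origin at the centre of its underside.
- spare_tube: Bystander: short spare grey tube lying on the bench, 120 mm long along its x axis, 38 mm across; origin below its middle, at bench level.
- weight: Bystander: dark steel disc 56 mm across and 30 mm tall; origin at the centre of its underside.
Not all that is in view belongs to the job. What is shaped like the tube but green is not meant.

How it is judged:
By the outcome, as a careful person would: the job done as asked, in the order asked, and still so for the second after the job is handed in, with the robot touching nothing.
It also fails if it takes over 72 s, if anything falls off the work surface, if the arm or the gripper's body presses on something with over 40 N, if the wrist force passes 120 N, or if a joint passes its speed limit or range.

ROBOT

A 6-joint arm with a two-finger parallel gripper is mounted at the origin on the work surface. World frame = base frame: x ahead of the robot, y to its left, z up, the work surface at z = 0. Lengths are in m, angles in degrees, forces in N, time in s.
With the tool pointing down it reaches from about 0.325 to 0.775 m from the base axis. Payload 5.5 kg.
Tool frame: the origin (TCP) lies midway between the tips of the shut fingers; the grasp point (between the pads) lies 19 mm behind it; z points along the fingers, y is the line along which they close (so a half turn about z gives the same grasp; the last joint's range is limited). The gripper opens to 88 mm and grips with 3 to 60 N. Pads are 20 mm wide; open, the fingers measure 115 mm over their backs; the gripper's body (75 mm by 178 mm) begins 61 mm behind the grasp point.
Start: joints at [68.486, 5.22, 70.514, -0, 104.267, -3.249], TCP at [0.188, 0.57, 0.223] pointing down, gripper open.
Joint ranges: [-164.24, 164.24], [-49.07, 125.15], [9.68, 141.18], [-86.29, 266.29], [3.28, 154.24], [-151.56, 151.56]. Speed limits (degrees/s): [147.25, 147.25, 172.46, 180, 180, 180].

INTERFACE

Orientations are given as a 3x3 rotation matrix whose columns are the frame's x, y, z axes.
In Python, from rig import env gives the robot as it stands.
- The arm moves only by the tool apply_moves, never from a script. Its argument "targets" is text: rows parted by semicolons, each of 7 numbers parted by spaces: the shift along the tool's x, y, z in m, then the turn, a rotation vector about the tool's x, y, z in rad, then the opening, from 0 (shut) to 1 (fully open). In form: tx ty tz rx ry rz jaw; .... A call has 1 to 10 rows; each row shifts and turns the commanded pose from where the row before left it, along the tool's axes as they then stand; what a row does not reach is not made up. A row lasts 1/12 s, in which the tool goes at most 41.7 mm and 7.16 degrees, less where a joint would pass 70% of its speed; a pose out of reach is approached as far as the arm can. A call is refused whole if a number of a shift passes 0.0417 or a number of a turn 0.125, either way. A call with a gripper value outside its range is refused whole. The fingers move at their own pace and stop on an object; "newtons" is the grip in N (left out, the last holds). Time passes only in rows, so rows that do not move let the fingers close. It gives the time, the measured TCP pose, the force, the opening and the grip force at its end, in the units of the state.
- env.get_obs(): the state, without advancing time (a new reading comes with each control period).
- env.get_image(name): name is "scene" or "top"; returns (picture, depth): 480x640x3 uint8, red, green, blue; 480x640 float32, m along the optical axis (not along the pixel's ray), 0 where there is no reading.
- env.camera_model(name): a dict with "fovy" (degrees; the focal length in pixels is half the picture's height over the tangent of half this angle, whatever the lens; pixels are square), "cx", "cy" (the principal point, pixels), "dist_coeffs" ([k1, k2, p1, p2, k3] as OpenCV has them; the pictures are not rectified), "origin" and "attitude" of the camera in the world. Camera axes: x right, y down, z forward; pixel columns grow to the right and rows downward; lengths in m; the calibration is good to about 2 mm. A picture is of the moment at which its call begins. camera_model takes no time and is no camera call.
- env.job_done(): hands the job in; it is judged then, once.
The state is a dict: "time_s": time; "joints": joint angles; "qvel": joint speeds; "joint_torque": joint torques, N m; "eef_pos": TCP position; "eef_rot": TCP orientation; "wrist_force": force on the tool from outside, world axes, zero at the start; "wrist_torque": the same for the moment, N m; "finger_gap": finger opening in m; "grasp_force": force on a finger pad.
Only numpy, scipy, OpenCV 4.12 (cv2) and the standard library are available. Lean on these libraries where they do the work, as an engineer would, in place of code of your own. Each camera call takes 0.05 s, during which the arm holds its last target. There are 200 camera calls.

## Working session

There is one attempt and no reset: what is moved stays moved. The work goes in short steps, Python scripts to look and compute and a tool call to move; the robot and the scene stay as the last step left them, time stands still between calls to the robot, and variables do not carry over. Pictures are saved under pics/ and viewed, at most 10 in all, crops included, and the job is handed in when it is done.

Besides the shell and the picture viewer there is one more tool, called after "Request:" as name(argument=value, ...) on one line, values as JSON. apply_moves: Moves the arm, as the interface text tells. Its arguments: {"type":"object","properties":{"targets":{"type":"string"},"newtons":{"type":"number"}},"required":["targets"]}

```bash
ls; mkdir -p pics
python3 - <<'E'
from rig import env
import cv2,numpy as np
print(env.get_obs())
for n in("scene","top"):
    im,d=env.get_image(n); cv2.imwrite(f"pics/{n}0.png",im[:,:,::-1]); np.savez(f"/tmp/{n}0.npz",im=im,d=d)
    print(n,env.camera_model(n))
E
```

```text
pics
{'time_s': 0.0, 'joints': array([ 6.84853871e+01,  5.26381541e+00,  7.05809487e+01, -1.56169461e-03,
        1.04268051e+02, -3.24857383e+00]), 'qvel': array([ 0.02376047,  0.01064876,  0.01826371, -0.02467316,  0.00876167,
       -0.01290769]), 'joint_torque': array([ 1.10219189e-03, -4.46462524e+01, -4.06439924e+01,  6.98077795e-02,
        2.96512269e-02, -1.75529399e-04]), 'eef_pos': array([0.18795642, 0.56948246, 0.22150869]), 'eef_rot': array([[-9.49609296e-01,  3.13435316e-01, -6.97533059e-04],
       [ 3.13436081e-01,  9.49607515e-01, -1.84149660e-03],
       [ 8.51925639e-05, -1.96733432e-03, -9.99998061e-01]]), 'wrist_force': array([-0.16267153, -0.45925695, -0.32580301]), 'wrist_torque': array([-0.02134999, -0.02782217,  0.02468962]), 'grasp_force': 0.0, 'finger_gap': 0.08806860307235774}
scene {'fovy': 46.361514910700066, 'cx': 321.13246327680145, 'cy': 250.75367801457824, 'dist_coeffs': array([-0.08072973,  0.        ,  0.        ,  0.        ,  0.        ]), 'origin': array([1.28158546, 0.21382653, 1.0252108 ]), 'attitude': array([[-0.30410963,  0.71031817, -0.63479558],
       [ 0.95244895,  0.23995048, -0.18778913],
       [ 0.01892947, -0.66171887, -0.74951305]])}
top {'fovy': 42.823604048524764, 'cx': 315.10968957420215, 'cy': 228.34513017023687, 'dist_coeffs': array([-0.19121276,  0.        ,  0.        ,  0.        ,  0.        ]), 'origin': array([3.46549839e-01, 1.28913001e-03, 1.73513422e+00]), 'attitude': array([[ 0.02518572, -0.99375453,  0.10870889],
       [-0.9996739 , -0.02457759,  0.00693059],
       [-0.0042155 , -0.10884799, -0.99404947]])}
```

View pics/scene0.png

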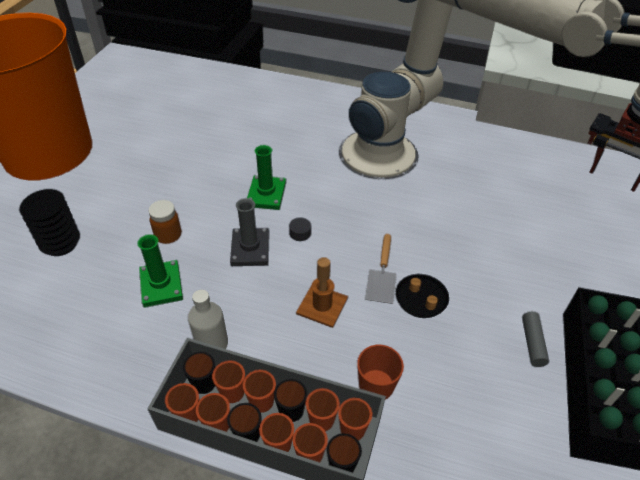

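View pics/top0.png

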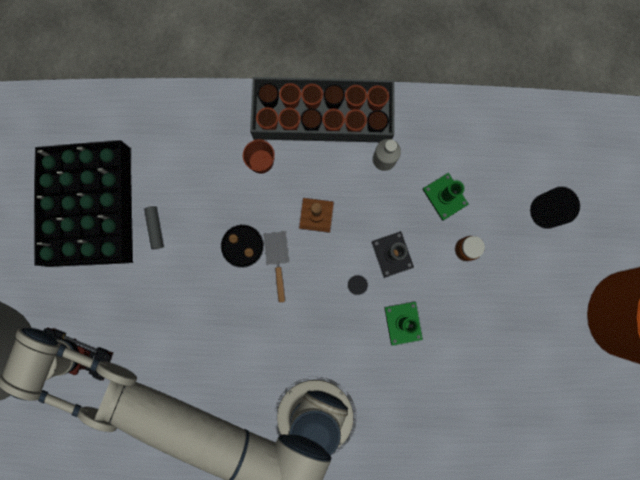

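The scene view shows the grey tube (mouth 247,205), the rod in its holder (323,262), and the saucer (422,296) with tablets at (416,286) and (432,302). In the top view these are at (398,252), (317,207), (233,239) and (249,252).

```bash
cat > h.py <<'E'
import numpy as np,cv2
from rig import env
class Cam:
    def __init__(s,n):
        m=env.camera_model(n); f=240/np.tan(np.radians(m["fovy"]/2))
        s.K=np.array([[f,0,m["cx"]],[0,f,m["cy"]],[0,0,1]]); s.D=m["dist_coeffs"]; s.R=m["attitude"]; s.o=m["origin"]
    def rays(s,px):
        u=cv2.undistortPoints(np.float64(px).reshape(-1,1,2),s.K,s.D).reshape(-1,2)
        return np.c_[u,np.ones(len(u))]@s.R.T
    def plane(s,px,z):
        r=s.rays(px); return s.o+r*((z-s.o[2])/r[:,2])[:,None]
    def cloud(s,d):
        v,u=np.mgrid[:480,:640]
        return (s.o+s.rays(np.c_[u.ravel(),v.ravel()])*d.reshape(-1,1)).reshape(480,640,3)
E
cat > meas.py <<'E'
from h import *
import sys
rois={"scene":{"tabA":(416,286,12),"tabB":(432,302,12),"rod":(323,264,14),"tube":(247,205,16),"saucer":(422,296,34),"holder":(323,295,34)},
 "top":{"tabA":(233,239,10),"tabB":(249,252,10),"rod":(317,207,14),"tube":(398,252,16),"saucer":(242,246,28),"holder":(317,215,28)}}
zt={"tabA":.030,"tabB":.030,"rod":.155,"tube":.150,"saucer":.013,"holder":.010}
for n in rois:
    z0=np.load(f"/tmp/{n}0.npz"); im=z0["im"]; d=z0["d"]; c=Cam(n); P=c.cloud(d); hsv=cv2.cvtColor(im,cv2.COLOR_RGB2HSV)
    v,u=np.mgrid[:480,:640]
    for k,(a,b,r) in rois[n].items():
        box=np.hypot(u-a,v-b)<r; z=zt[k]
        m=box&(d>0)&(abs(P[:,:,2]-z)<(.006 if z>.02 else .005))
        if k in("tabA","tabB"): m&=(hsv[:,:,2]>70)&(hsv[:,:,1]>60)
        w=c.plane(np.c_[u[m],v[m]],z)
        if len(w)<5: print(n,k,"few",len(w),P[b,a]);continue
        (x,y),rad=cv2.minEnclosingCircle(np.float32(w[:,:2]*1000))
        print(n,k,m.sum(),"mean",(w[:,:2].mean(0)*1000).round(1),"circ",round(x,1),round(y,1),round(rad,1),"z",np.median(P[m][:,2]).round(4))
    # bench level check
    m=(d>0)&(abs(P[:,:,2])<.02); print(n,"bench z",np.median(P[m][:,2]))
E
python3 meas.py
python3 - <<'E'
import cv2,numpy as np
a=cv2.imread("pics/scene0.png")[180:340,220:460]; b=cv2.imread("pics/top0.png")[170:300,210:420]
cv2.imwrite("pics/crop.png",np.vstack([cv2.resize(a[:150],(800,300)) if 0 else cv2.resize(a,(450,300),interpolation=2), cv2.resize(b,(450,279),interpolation=2)]))
E
```

```text
scene tabA 77 mean [461.1 195.9] circ 461.3 196.0 13.7 z 0.0308
scene tabB 81 mean [499.  240.8] circ 499.0 240.6 14.1 z 0.0306
scene rod 131 mean [573.3  10.3] circ 573.1 10.7 15.8 z 0.1553
scene tube 165 mean [ 462.5 -209.4] circ 465.7 -208.7 25.3 z 0.15
scene saucer 547 mean [473.1 217. ] circ 479.8 209.9 70.2 z 0.0117
scene holder 979 mean [578.5  12.6] circ 545.1 4.9 87.8 z 0.0107
scene bench z 0.0012871282818316399
top tabA 37 mean [499.8 243.1] circ 500.0 243.1 10.3 z 0.0311
top tabB 41 mean [461.9 197.9] circ 461.2 198.6 11.1 z 0.0297
top rod 82 mean [573.6  10.4] circ 573.3 10.6 14.0 z 0.155
top tube 109 mean [ 466.4 -206.4] circ 466.2 -205.7 21.9 z 0.1495
top saucer 464 mean [479.5 220.7] circ 480.1 221.5 78.0 z 0.0106
top holder 755 mean [572.6  10.6] circ 574.3 8.9 79.5 z 0.0087
top bench z -2.45641995104684e-05
```

View pics/crop.png

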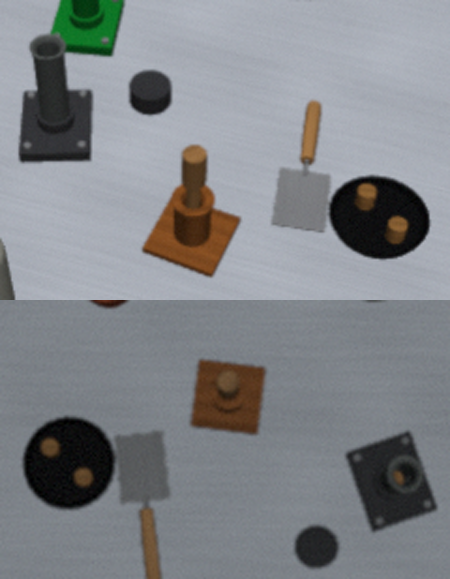

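The crop confirms the positions: tablets about (461.5, 197) and (499.5, 242), 59 mm apart; rod (573, 10.5); tube mouth (466, -207). All match the given sizes and heights. I'll turn so the jaws close across the tablet line.

Request:
apply_moves(targets="0 0 0 0 0 0.125 0.6;0 0 0 0 0 0.125 0.6;0 0 0 0 0 0.125 0.6;0 0 0 0 0 0.125 0.6;0 0 0 0 0 0.125 0.6;0 0 0 0 0 0.125 0.6;0 0 0 0 0 0.125 0.6;0 0 0 0 0 0.125 0.6;0 0 0 0 0 0.125 0.6;0 0 0 0 0 0.125 0.6", newtons=20)

```text
time_s: 0.93
eef_pos: [0.188, 0.5696, 0.222]
eef_rot: [[0.004, 1.0, -0.0], [1.0, -0.004, -0.001], [-0.001, -0.0, -1.0]]
wrist_force: [-0.2, -0.5, -0.3]
finger_gap: 0.0527
grasp_force: 0.0
```

Request:
apply_moves(targets="0 0 0 0 0 0.125 0.6;0 0 0 0 0 0.125 0.6;0 0 0 0 0 0.125 0.6;0 0 0 0 0 0.125 0.6;0 0 0 0 0 0.125 0.6;-0.0076 0.04 0 0 0 0 0.6;-0.0076 0.04 0 0 0 0 0.6;-0.0076 0.04 0 0 0 0 0.6;-0.0076 0.04 0 0 0 0 0.6;-0.0076 0.04 0 0 0 0 0.6")

```text
time_s: 1.77
eef_pos: [0.329, 0.4207, 0.2221]
eef_rot: [[0.583, 0.813, -0.0], [0.813, -0.583, -0.001], [-0.001, -0.0, -1.0]]
wrist_force: [0.1, 0.5, -0.6]
finger_gap: 0.0531
grasp_force: 0.0
```

Request:
apply_moves(targets="-0.0076 0.04 0.02 0 0 0 0.6;-0.0076 0.04 0.02 0 0 0 0.6;-0.0076 0.04 0.02 0 0 0 0.6;-0.0076 0.04 0.02 0 0 0 0.6;-0.0076 0.04 0.02 0 0 0 0.6;-0.0076 0.03 0.01 0 0 0 0.6;0 0.01 0 0 0 0 0.6;0 0 0 0 0 0 0.6")

```text
time_s: 2.43
eef_pos: [0.486, 0.2553, 0.1195]
eef_rot: [[0.586, 0.81, -0.002], [0.81, -0.586, -0.001], [-0.002, -0.001, -1.0]]
wrist_force: [-0.2, 0.9, 0.0]
finger_gap: 0.0523
grasp_force: 0.0
```

Request:
apply_moves(targets="-0.003 0.0187 0 0 0 0 0.6;0 0 0.03 0 0 0 0.6;0 0 0.03 0 0 0 0.6;0 0 0.0 0 0 0 0.6;0 0 0 0 0 0 0.6")

```text
time_s: 2.85
eef_pos: [0.497, 0.2448, 0.0601]
eef_rot: [[0.582, 0.813, -0.003], [0.813, -0.582, -0.001], [-0.002, -0.002, -1.0]]
wrist_force: [-0.1, -0.0, 0.9]
finger_gap: 0.053
grasp_force: 0.0
```

Run:
```python
from h import *
s=env.get_obs(); print(s["eef_pos"],s["wrist_force"])
c=Cam("top");im,d=env.get_image("scene"); a=cv2.resize(im[240:350,360:490,::-1],(650,550),interpolation=2); cv2.imwrite("pics/t1.png",a)
```

```text
[0.49697578 0.24477849 0.0600991 ] [-0.08543917 -0.02490194  0.92110743]
```

View pics/t1.png

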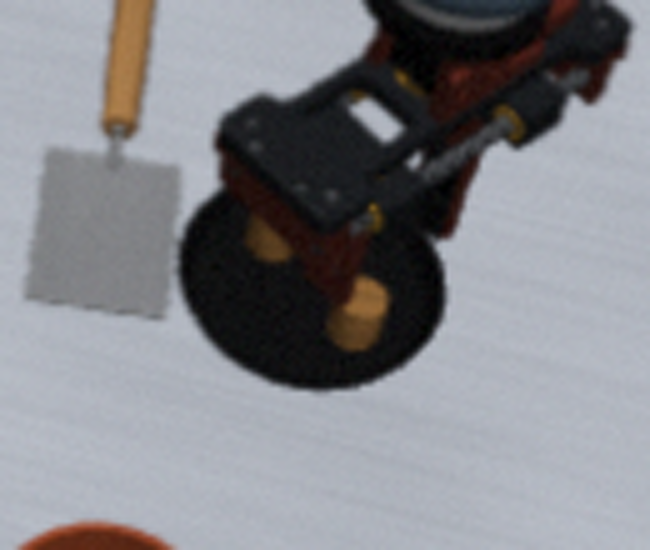

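The open jaws hang above tablet 2 (at about 360,315 in the crop) and straddle it. Going down and gripping.

Request:
apply_moves(targets="0 0.0037 0.02 0 0 0 0.6;0 0 0.02 0 0 0 0.6;0 0 0.006 0 0 0 0.6;0 0 0 0 0 0 0.6;0 0 0 0 0 0 0.2;0 0 0 0 0 0 0.2;0 0 0 0 0 0 0.2;0 0 0 0 0 0 0.2", newtons=20)

```text
time_s: 3.57
eef_pos: [0.5023, 0.2421, 0.0162]
eef_rot: [[0.583, 0.812, 0.002], [0.812, -0.583, 0.001], [0.002, 0.001, -1.0]]
wrist_force: [-0.1, 0.2, 0.4]
finger_gap: 0.0292
grasp_force: 0.1
```

Request:
apply_moves(targets="0 0 0 0 0 0 0.2;0 0 0 0 0 0 0.2;0 0 0 0 0 0 0.2")

```text
time_s: 3.82
eef_pos: [0.5021, 0.2419, 0.0157]
eef_rot: [[0.583, 0.812, 0.001], [0.812, -0.583, 0.001], [0.001, 0.001, -1.0]]
wrist_force: [-0.4, 0.2, 3.9]
finger_gap: 0.0236
grasp_force: 20.0
```

Request:
apply_moves(targets="0 0 -0.01 0 0 0 0.2;0 0 -0.035 0 0 0 0.2;0 0 -0.035 0 0 0 0.2;0 0 -0.035 0 0 0 0.2;0 0 -0.035 0 0 0 0.2;0 0 -0.03 0 0 0 0.2;0 0 -0.01 0 0 0 0.2;-0.0161 0.0097 0 0 0 0 0.2;-0.0322 0.0194 0 0 0 0 0.2;-0.0322 0.0194 0 0 0 0 0.2")

```text
time_s: 4.65
eef_pos: [0.4934, 0.1476, 0.2034]
eef_rot: [[0.581, 0.814, -0.002], [0.814, -0.581, -0.001], [-0.001, -0.001, -1.0]]
wrist_force: [0.3, -1.5, -0.8]
finger_gap: 0.023
grasp_force: 20.0
```

Request:
apply_moves(targets="-0.0322 0.0194 0 0 0 0 0.2;-0.0322 0.0194 0 0 0 0 0.2;-0.0322 0.0194 0 0 0 0 0.2;-0.0322 0.0194 0 0 0 0 0.2;-0.0322 0.0194 0 0 0 0 0.2;-0.0322 0.0194 0 0 0 0 0.2;-0.0322 0.0194 0 0 0 0 0.2;-0.0322 0.0194 0 0 0 0 0.2;-0.0161 0.0097 0 0 0 0 0.2;0 0 0 0 0 0 0.2")

```text
time_s: 5.48
eef_pos: [0.4671, -0.1739, 0.2029]
eef_rot: [[0.588, 0.809, -0.003], [0.809, -0.588, -0.0], [-0.002, -0.002, -1.0]]
wrist_force: [0.7, 0.3, -0.7]
finger_gap: 0.0237
grasp_force: 20.0
```

Request:
apply_moves(targets="0 0 0 0 0 0 0.2;0 0 0 0 0 0 0.2")

```text
time_s: 5.65
eef_pos: [0.4681, -0.1697, 0.204]
eef_rot: [[0.583, 0.812, -0.001], [0.812, -0.583, 0.001], [0.0, -0.002, -1.0]]
wrist_force: [0.1, 0.1, -0.4]
finger_gap: 0.0233
grasp_force: 20.0
```

Request:
apply_moves(targets="-0.015 0.01 0.01 0 0 0 0.2;-0.015 0.01 0.01 0 0 0 0.2;0 0 0.01 0 0 0 0.2;0 0 0 0 0 0 0.2;0 0 0 0 0 0 0.2;0 0 0 0 0 0 0.2")

```text
time_s: 6.15
eef_pos: [0.4674, -0.2053, 0.1753]
eef_rot: [[0.582, 0.813, 0.001], [0.813, -0.582, 0.0], [0.0, 0.0, -1.0]]
wrist_force: [0.3, 0.3, -1.0]
finger_gap: 0.0231
grasp_force: 20.0
```

Run:
```python
from h import *
s=env.get_obs(); print(s["eef_pos"],s["wrist_force"])
a=[]
for n,(r,q) in {"scene":((140,280),(180,320)),"top":((200,300),(345,455))}.items():
    im,d=env.get_image(n); a.append(cv2.resize(im[r[0]:r[1],q[0]:q[1],::-1],(400,400),interpolation=2))
cv2.imwrite("pics/t2.png",np.hstack(a))
```

```text
[ 0.46735581 -0.20525694  0.17528439] [ 0.328659    0.25932245 -1.02097899]
```

View pics/t2.png

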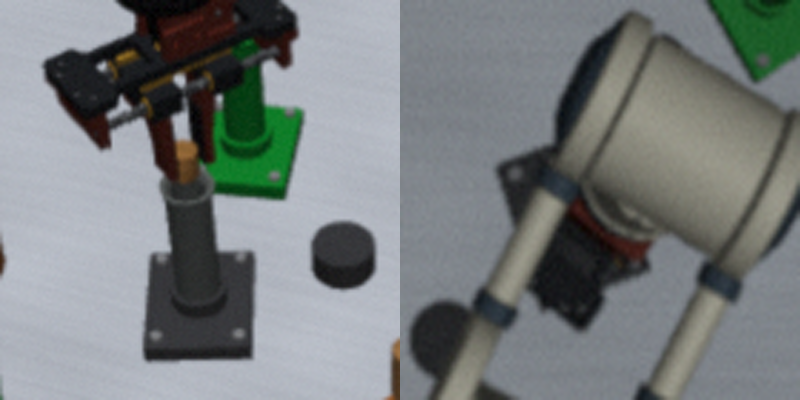

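The tablet hangs centred over the mouth (tablet 187,160, mouth 187,185 in the crop). Lowering into the flare and letting go.

Request:
apply_moves(targets="-0.0008 0.0006 0.008 0 0 0 0.2;0 0 0.008 0 0 0 0.2;0 0 0.005 0 0 0 0.2;0 0 0 0 0 0 0.2;0 0 0 0 0 0 0.2")

```text
time_s: 6.67
eef_pos: [0.4665, -0.207, 0.1527]
eef_rot: [[0.583, 0.812, -0.002], [0.812, -0.583, 0.002], [0.0, -0.002, -1.0]]
wrist_force: [-1.4, 1.5, -1.6]
finger_gap: 0.0231
grasp_force: 20.0
```

Request:
apply_moves(targets="0 0 0 0 0 0 0.5;0 0 0 0 0 0 0.5;0 0 0 0 0 0 0.5;0 0 0 0 0 0 0.5;0 0 -0.02 0 0 0 0.6;0 0 -0.03 0 0 0 0.6;0 0 0 0 0 0 0.6")

```text
time_s: 7.25
eef_pos: [0.4685, -0.2084, 0.21]
eef_rot: [[0.584, 0.812, 0.008], [0.812, -0.584, -0.004], [0.001, 0.009, -1.0]]
wrist_force: [1.0, 0.2, 0.8]
finger_gap: 0.0522
grasp_force: 0.0
```

Run:
```python
from h import *
s=env.get_obs(); print(s["eef_pos"],s["wrist_force"])
im,d=env.get_image("scene"); P=Cam("scene").cloud(d)[190:225,230:265]; m=im[190:225,230:265].astype(int)
print("brown",((m[:,:,0]-m[:,:,2])>40).sum(), "zmax", P[:,:,2].max())
```

```text
[ 0.46853149 -0.20841793  0.21000524] [1.02540137 0.2310823  0.84697869]
brown 0 zmax 1.025210795946511
```

Request:
apply_moves(targets="0.0295 -0.0218 0 0 0 0 0.6;0.0295 -0.0218 0 0 0 0 0.6;0.0295 -0.0218 0 0 0 0 0.6;0.0295 -0.0218 0 0 0 0 0.6;0.0295 -0.0218 0 0 0 0 0.6;0.0295 -0.0218 0 0 0 0 0.6;0.0295 -0.0218 0 0 0 0 0.6;0.0295 -0.0218 0 0 0 0 0.6;0.0295 -0.0218 0 0 0 0 0.6;0.0295 -0.0218 0 0 0 0 0.6")

```text
time_s: 8.13
eef_pos: [0.4616, 0.161, 0.2032]
eef_rot: [[0.584, 0.812, -0.0], [0.812, -0.584, -0.0], [-0.0, 0.0, -1.0]]
wrist_force: [-0.5, -0.0, 0.4]
finger_gap: 0.0526
grasp_force: 0.0
```

Request:
apply_moves(targets="0.0295 -0.0218 0.03 0 0 0 0.6;0 0 0.04 0 0 0 0.6;0 0 0.04 0 0 0 0.6;0 0 0.03 0 0 0 0.6;0 0 0 0 0 0 0.6;0 0 0 0 0 0 0.6;0 0 0 0 0 0 0.6")

```text
time_s: 8.72
eef_pos: [0.4626, 0.1916, 0.0694]
eef_rot: [[0.584, 0.812, 0.002], [0.812, -0.584, 0.001], [0.002, 0.001, -1.0]]
wrist_force: [-0.5, -0.1, -0.0]
finger_gap: 0.0528
grasp_force: 0.0
```

Request:
apply_moves(targets="0.004 -0.004 0.02 0 0 0 0.6;0 0 0.02 0 0 0 0.6;0 0 0.014 0 0 0 0.6;0 0 0 0 0 0 0.6;0 0 0 0 0 0 0.2;0 0 0 0 0 0 0.2;0 0 0 0 0 0 0.2;0 0 0 0 0 0 0.2;0 0 0 0 0 0 0.2;0 0 0 0 0 0 0.2")

```text
time_s: 9.55
eef_pos: [0.4615, 0.1973, 0.0146]
eef_rot: [[0.583, 0.812, 0.002], [0.812, -0.583, 0.001], [0.002, 0.001, -1.0]]
wrist_force: [0.1, 0.8, 4.5]
finger_gap: 0.0235
grasp_force: 20.0
```

Request:
apply_moves(targets="0 0 0 0 0 0 0.2;0 0 0 0 0 0 0.2")

```text
time_s: 9.72
eef_pos: [0.4615, 0.1973, 0.0146]
eef_rot: [[0.583, 0.812, 0.002], [0.812, -0.583, 0.001], [0.002, 0.001, -1.0]]
wrist_force: [-0.9, -0.0, 5.9]
finger_gap: 0.0228
grasp_force: 20.0
```

Request:
apply_moves(targets="0 0 -0.01 0 0 0 0.2;0 0 -0.038 0 0 0 0.2;0 0 -0.038 0 0 0 0.2;0 0 -0.038 0 0 0 0.2;0 0 -0.038 0 0 0 0.2;0 0 -0.026 0 0 0 0.2;-0.0296 0.0218 0 0 0 0 0.2;-0.0296 0.0218 0 0 0 0 0.2;-0.0296 0.0218 0 0 0 0 0.2;-0.0296 0.0218 0 0 0 0 0.2")

```text
time_s: 10.55
eef_pos: [0.462, 0.0488, 0.2019]
eef_rot: [[0.582, 0.813, 0.0], [0.813, -0.582, -0.0], [0.0, 0.0, -1.0]]
wrist_force: [1.6, -1.5, -0.9]
finger_gap: 0.0234
grasp_force: 20.0
```

Request:
apply_moves(targets="-0.0296 0.0218 0 0 0 0 0.2;-0.0296 0.0218 0 0 0 0 0.2;-0.0296 0.0218 0 0 0 0 0.2;-0.0296 0.0218 0 0 0 0 0.2;-0.0296 0.0218 0 0 0 0 0.2;-0.0296 0.0218 0 0 0 0 0.2;-0.0296 0.0218 0 0 0 0 0.2;0 0 0 0 0 0 0.2;0 0 0 0 0 0 0.2;0 0 0 0 0 0 0.2")

```text
time_s: 11.38
eef_pos: [0.4654, -0.2068, 0.2014]
eef_rot: [[0.584, 0.812, -0.0], [0.812, -0.584, 0.001], [0.0, -0.001, -1.0]]
wrist_force: [0.8, 1.0, -0.5]
finger_gap: 0.0232
grasp_force: 20.0
```

Request:
apply_moves(targets="0 0 0.02 0 0 0 0.2;0 0 0.012 0 0 0 0.2;0 0 0.008 0 0 0 0.2;0 0 0.006 0 0 0 0.2;0 0 0.003 0 0 0 0.2;0 0 0 0 0 0 0.2;0 0 0 0 0 0 0.2")

```text
time_s: 11.97
eef_pos: [0.4657, -0.2071, 0.1528]
eef_rot: [[0.583, 0.812, 0.0], [0.812, -0.583, -0.0], [0.0, 0.001, -1.0]]
wrist_force: [-0.0, 0.4, -0.8]
finger_gap: 0.0235
grasp_force: 20.0
```

Request:
apply_moves(targets="0 0 0 0 0 0 0.5;0 0 0 0 0 0 0.5;0 0 0 0 0 0 0.5;0 0 0 0 0 0 0.5;0 0 -0.02 0 0 0 0.6;0 0 -0.03 0 0 0 0.6;0 0 0 0 0 0 0.6;0 0 0 0 0 0 0.6")

```text
time_s: 12.63
eef_pos: [0.4664, -0.2078, 0.2048]
eef_rot: [[0.584, 0.812, 0.004], [0.812, -0.584, -0.002], [0.001, 0.004, -1.0]]
wrist_force: [-0.4, -0.3, -0.3]
finger_gap: 0.0525
grasp_force: 0.0
```

Run:
```python
from h import *
s=env.get_obs(); print(s["eef_pos"],s["wrist_force"],s["joints"].round(1))
im,d=env.get_image("scene"); m=im[190:225,230:265].astype(int)
print("brown",((m[:,:,0]-m[:,:,2])>40).sum())
```

```text
[ 0.46638423 -0.20777724  0.20479927] [-0.37040669 -0.25630124 -0.3234128 ] [-27.8  -9.   86.2  -0.  102.5   7.9]
brown 23
```

Request:
apply_moves(targets="0.0299 -0.005 0 0 0 0 0.6;0.0299 -0.005 0 0 0 0 0.6;0.0299 -0.005 0 0 0 0 0.6;0.0299 -0.005 0 0 0 0 0.6;0.0299 -0.005 0 0 0 0 0.6;0.0299 -0.005 0 0 0 0 0.6;0.0299 -0.005 0 0 0 0 0.6;0.0299 -0.005 0 0 0 0 0.6;0 0 0 0 0 0 0.6;0 0 0 0 0 0 0.6")

```text
time_s: 13.52
eef_pos: [0.5723, 0.0116, 0.2003]
eef_rot: [[0.581, 0.814, -0.003], [0.814, -0.581, -0.0], [-0.002, -0.003, -1.0]]
wrist_force: [-0.4, -0.5, -0.1]
finger_gap: 0.0527
grasp_force: 0.0
```

Run:
```python
from h import *
s=env.get_obs(); print(s["eef_pos"])
for n,(u0,v0) in {"scene":(230,190),"top":(380,235)}.items():
    im,d=env.get_image(n); P=Cam(n).cloud(d)[v0:v0+35,u0:u0+35]; m=im[v0:v0+35,u0:u0+35].astype(int)
    b=((m[:,:,0]-m[:,:,2])>25); q=P[b]
    print(n,b.sum(), np.percentile(q[:,2],[5,25,50,75,95]).round(3) if len(q) else 0)
    cv2.imwrite(f"/tmp/{n}.png",cv2.resize(im[v0:v0+35,u0:u0+35,::-1],(350,350),interpolation=2))
cv2.imwrite("pics/t3.png",np.hstack([cv2.imread("/tmp/scene.png"),cv2.imread("/tmp/top.png")]))
```

```text
[0.57231196 0.01157906 0.20034849]
scene 30 [0.133 0.134 0.135 0.138 0.153]
top 63 [0.124 0.13  0.133 0.135 0.137]
```

View pics/t3.png

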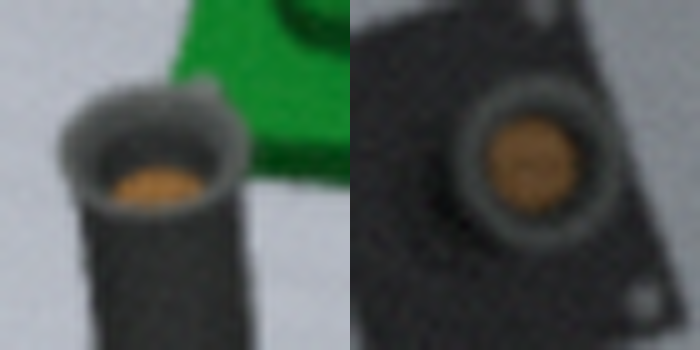

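Both tablets are in the tube, level, with the stack top at 134 mm (brown disc at 160,190 and 533,165 in the crop). Gripping the rod now.

Request:
apply_moves(targets="0 0.0012 0.03 0 0 0 0.6;0 0 0.03 0 0 0 0.6;0 0 0.02 0 0 0 0.6;0 0 0.008 0 0 0 0.6;0 0 0 0 0 0 0.6;0 0 0 0 0 0 0.25;0 0 0 0 0 0 0.25;0 0 0 0 0 0 0.25;0 0 0 0 0 0 0.25;0 0 0 0 0 0 0.25", newtons=60)

```text
time_s: 14.45
eef_pos: [0.5741, 0.0098, 0.1161]
eef_rot: [[0.583, 0.812, 0.002], [0.812, -0.583, 0.0], [0.001, 0.002, -1.0]]
wrist_force: [-0.7, 0.2, 2.3]
finger_gap: 0.0272
grasp_force: 59.8
```

Request:
apply_moves(targets="0 0 0 0 0 0 0.25;0 0 0 0 0 0 0.25;0 0 0 0 0 0 0.25")

```text
time_s: 14.7
eef_pos: [0.5741, 0.0098, 0.116]
eef_rot: [[0.583, 0.812, 0.002], [0.812, -0.583, 0.0], [0.001, 0.002, -1.0]]
wrist_force: [-0.1, 1.4, 6.1]
finger_gap: 0.0268
grasp_force: 59.9
```

Request:
apply_moves(targets="0 0 -0.01 0 0 0 0.25;0 0 -0.03 0 0 0 0.25;0 0 -0.035 0 0 0 0.25;0 0 -0.035 0 0 0 0.25;0 0 -0.035 0 0 0 0.25;0 0 -0.015 0 0 0 0.25;0 0 0 0 0 0 0.25")

```text
time_s: 15.28
eef_pos: [0.5747, 0.0096, 0.2803]
eef_rot: [[0.583, 0.812, 0.009], [0.812, -0.583, -0.001], [0.005, 0.007, -1.0]]
wrist_force: [1.3, 0.4, -0.8]
finger_gap: 0.0272
grasp_force: 59.9
```

Request:
apply_moves(targets="-0.0149 0.0025 0 0 0 0 0.25;-0.0299 0.0049 0 0 0 0 0.25;-0.0299 0.0049 0 0 0 0 0.25;-0.0299 0.0049 0 0 0 0 0.25;-0.0299 0.0049 0 0 0 0 0.25;-0.0299 0.0049 0 0 0 0 0.25;-0.0299 0.0049 0 0 0 0 0.25;-0.0299 0.0049 0 0 0 0 0.25;-0.0149 0.0024 0 0 0 0 0.25;0 0 0 0 0 0 0.25")

```text
time_s: 16.12
eef_pos: [0.4634, -0.2102, 0.2716]
eef_rot: [[0.587, 0.809, -0.004], [0.809, -0.587, 0.001], [-0.002, -0.004, -1.0]]
wrist_force: [0.4, 0.1, -0.9]
finger_gap: 0.0273
grasp_force: 59.9
```

Request:
apply_moves(targets="0 0 0 0 0 0 0.25;0 0 0 0 0 0 0.25;0 0 0 0 0 0 0.25")

```text
time_s: 16.37
eef_pos: [0.466, -0.2066, 0.2735]
eef_rot: [[0.583, 0.813, -0.001], [0.813, -0.583, 0.001], [0.0, -0.001, -1.0]]
wrist_force: [0.3, -0.2, -0.7]
finger_gap: 0.0271
grasp_force: 59.9
```

Run:
```python
from h import *
s=env.get_obs(); print(s["eef_pos"],s["wrist_force"],s["wrist_torque"])
im,d=env.get_image("scene"); cv2.imwrite("pics/t4.png",cv2.resize(im[110:280,170:330,::-1],(560,595),interpolation=2))
```

```text
[ 0.46603549 -0.20658384  0.27351769] [ 0.28055999 -0.24883996 -0.74728593] [-0.05942513  0.0946853  -0.02647108]
```

View pics/t4.png

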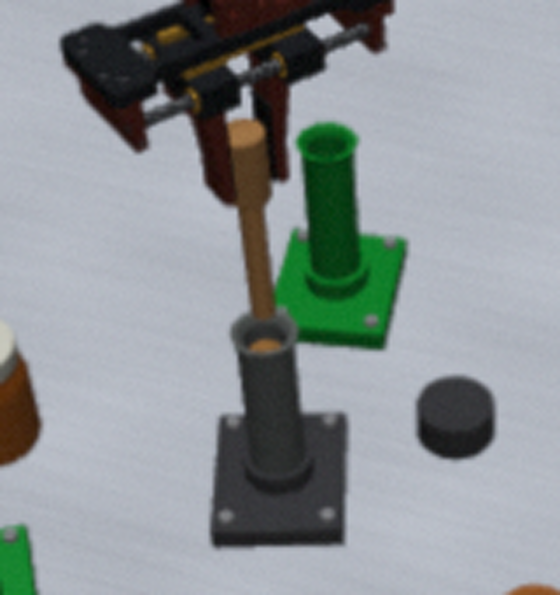

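The rod hangs upright just above the mouth, in line with the bore (foot about 262,312, mouth 264,330).

Request:
apply_moves(targets="0 0 0.01 0 0 0 0.25;0 0 0.01 0 0 0 0.25;0 0 0.006 0 0 0 0.25;0 0 0.003 0 0 0 0.25;0 0 0.002 0 0 0 0.25;0 0 0.002 0 0 0 0.25;0 0 0.002 0 0 0 0.25;0 0 0.002 0 0 0 0.25")

```text
time_s: 17.08
eef_pos: [0.4662, -0.2076, 0.2381]
eef_rot: [[0.584, 0.812, 0.001], [0.812, -0.584, -0.001], [0.0, 0.002, -1.0]]
wrist_force: [-0.4, -0.7, 3.5]
finger_gap: 0.0271
grasp_force: 59.9
```

Request:
apply_moves(targets="0 0 0.002 0 0 0 0.25;0 0 0.002 0 0 0 0.25;0 0 0.002 0 0 0 0.25")

```text
time_s: 17.33
eef_pos: [0.4662, -0.2076, 0.2322]
eef_rot: [[0.584, 0.812, 0.002], [0.812, -0.584, -0.001], [0.0, 0.002, -1.0]]
wrist_force: [0.2, -0.1, 3.7]
finger_gap: 0.0272
grasp_force: 59.9
```

Request:
apply_moves(targets="0 0 0.0015 0 0 0 0.25;0 0 0.0015 0 0 0 0.25;0 0 0.0015 0 0 0 0.25")

```text
time_s: 17.58
eef_pos: [0.466, -0.2074, 0.227]
eef_rot: [[0.583, 0.812, 0.0], [0.812, -0.583, -0.0], [0.0, 0.0, -1.0]]
wrist_force: [0.6, -0.4, 3.9]
finger_gap: 0.027
grasp_force: 59.9
```

Request:
apply_moves(targets="0 0 0.002 0 0 0 0.25;0 0 0.002 0 0 0 0.25;0 0 0.002 0 0 0 0.25;0 0 0.002 0 0 0 0.25;0 0 0.002 0 0 0 0.25;0 0 0.002 0 0 0 0.25;0 0 0.002 0 0 0 0.25;0 0 0.002 0 0 0 0.25;0 0 0.001 0 0 0 0.25")

```text
time_s: 18.33
eef_pos: [0.4658, -0.2074, 0.2094]
eef_rot: [[0.583, 0.812, -0.0], [0.812, -0.583, 0.0], [-0.0, -0.001, -1.0]]
wrist_force: [0.0, -0.1, 4.2]
finger_gap: 0.0272
grasp_force: 59.9
```

Request:
apply_moves(targets="0 0 0.001 0 0 0 0.25;0 0 0.001 0 0 0 0.25")

```text
time_s: 18.5
eef_pos: [0.4659, -0.2074, 0.2078]
eef_rot: [[0.583, 0.812, -0.0], [0.812, -0.583, 0.0], [-0.0, -0.0, -1.0]]
wrist_force: [0.1, -0.7, 3.2]
finger_gap: 0.0271
grasp_force: 59.9
```

Request:
apply_moves(targets="0 0 0.001 0 0 0 0.25;0 0 0.001 0 0 0 0.25")

```text
time_s: 18.67
eef_pos: [0.4659, -0.2074, 0.2059]
eef_rot: [[0.583, 0.812, -0.0], [0.812, -0.583, -0.0], [-0.0, -0.0, -1.0]]
wrist_force: [0.2, 0.9, 3.2]
finger_gap: 0.027
grasp_force: 59.9
```

Request:
apply_moves(targets="0 0 0.001 0 0 0 0.25;0 0 0.001 0 0 0 0.25")

```text
time_s: 18.83
eef_pos: [0.466, -0.2075, 0.2042]
eef_rot: [[0.583, 0.812, 0.001], [0.812, -0.583, -0.0], [0.0, 0.001, -1.0]]
wrist_force: [-0.9, -0.4, 9.3]
finger_gap: 0.027
grasp_force: 59.9
```

Request:
apply_moves(targets="0 0 0.0005 0 0 0 0.25")

```text
time_s: 18.92
eef_pos: [0.466, -0.2075, 0.2042]
eef_rot: [[0.583, 0.812, 0.001], [0.812, -0.583, -0.001], [0.0, 0.001, -1.0]]
wrist_force: [-1.2, -0.2, 9.3]
finger_gap: 0.027
grasp_force: 59.9
```

Request:
apply_moves(targets="0 0 0.0005 0 0 0 0.25;0 0 0.0005 0 0 0 0.25")

```text
time_s: 19.08
eef_pos: [0.4661, -0.2076, 0.2042]
eef_rot: [[0.583, 0.812, 0.002], [0.812, -0.583, -0.001], [0.0, 0.002, -1.0]]
wrist_force: [-1.0, 0.2, 12.8]
finger_gap: 0.0272
grasp_force: 59.9
```

Request:
apply_moves(targets="0 0 0.0005 0 0 0 0.25;0 0 0.0005 0 0 0 0.25;0 0 0.0005 0 0 0 0.25;0 0 0 0 0 0 0.25")

```text
time_s: 19.42
eef_pos: [0.4663, -0.2076, 0.2041]
eef_rot: [[0.583, 0.812, 0.004], [0.812, -0.583, -0.002], [0.0, 0.004, -1.0]]
wrist_force: [-3.0, 1.3, 15.4]
finger_gap: 0.0271
grasp_force: 60.0
```

Request:
apply_moves(targets="0 0 0.0005 0 0 0 0.25;0 0 0.0005 0 0 0 0.25;0 0 0.0003 0 0 0 0.25;0 0 0 0 0 0 0.25")

```text
time_s: 19.75
eef_pos: [0.4664, -0.2077, 0.2041]
eef_rot: [[0.583, 0.812, 0.005], [0.812, -0.583, -0.003], [0.001, 0.006, -1.0]]
wrist_force: [-3.6, 1.5, 19.7]
finger_gap: 0.0273
grasp_force: 60.0
```

Request:
apply_moves(targets="0 0 0 0 0 0 0.25;0 0 0 0 0 0 0.25;0 0 0 0 0 0 0.25;0 0 0 0 0 0 0.25;0 0 0 0 0 0 0.25;0 0 0 0 0 0 0.25;0 0 0 0 0 0 0.25;0 0 0 0 0 0 0.25;0 0 0 0 0 0 0.25;0 0 0 0 0 0 0.25")

```text
time_s: 20.58
eef_pos: [0.4664, -0.2077, 0.2041]
eef_rot: [[0.583, 0.812, 0.005], [0.812, -0.583, -0.003], [0.001, 0.006, -1.0]]
wrist_force: [-3.2, 0.7, 18.9]
finger_gap: 0.0274
grasp_force: 60.0
```

Held 19 N for about 0.9 s without motion. The foot sits near the strips' upper end (97 mm), so I'll check that the rod isn't catching there: lift, shift 2 mm sideways and press again.

Request:
apply_moves(targets="0 0 -0.008 0 0 0 0.25;0.002 0 0 0 0 0 0.25;0 0 0 0 0 0 0.25;0 0 0.002 0 0 0 0.25;0 0 0.0015 0 0 0 0.25;0 0 0.001 0 0 0 0.25;0 0 0.001 0 0 0 0.25")

```text
time_s: 21.17
eef_pos: [0.4672, -0.2058, 0.2041]
eef_rot: [[0.583, 0.812, 0.002], [0.812, -0.583, -0.001], [0.0, 0.002, -1.0]]
wrist_force: [-3.2, 2.3, 17.2]
finger_gap: 0.0271
grasp_force: 60.0
```

Request:
apply_moves(targets="0 0 0.0008 0 0 0 0.25;0 0 0.0008 0 0 0 0.25")

```text
time_s: 21.33
eef_pos: [0.4674, -0.2058, 0.204]
eef_rot: [[0.583, 0.812, 0.004], [0.812, -0.583, -0.002], [0.001, 0.004, -1.0]]
wrist_force: [-4.2, 1.9, 21.2]
finger_gap: 0.0274
grasp_force: 60.0
```

Request:
apply_moves(targets="0 0 -0.008 0 0 0 0.25;-0.003 -0.0025 0 0 0 0 0.25;0 0 0 0 0 0 0.25;0 0 0.002 0 0 0 0.25;0 0 0.0015 0 0 0 0.25;0 0 0.001 0 0 0 0.25;0 0 0.001 0 0 0 0.25")

```text
time_s: 21.92
eef_pos: [0.4632, -0.2067, 0.2042]
eef_rot: [[0.583, 0.812, 0.001], [0.812, -0.583, -0.0], [0.0, 0.001, -1.0]]
wrist_force: [-3.6, 0.8, 12.3]
finger_gap: 0.0268
grasp_force: 60.0
```

Request:
apply_moves(targets="0 0 0.0003 0 0 0 0.25;0 0 0.0003 0 0 0 0.25;0 0 0 0 0 0 0.25;0 0 0 0 0 0 0.25;0 0 0 0 0 0 0.25;0 0 0 0 0 0 0.25;0 0 0 0 0 0 0.25;0 0 0 0 0 0 0.25;0 0 0 0 0 0 0.25")

```text
time_s: 22.67
eef_pos: [0.4632, -0.2067, 0.2042]
eef_rot: [[0.583, 0.812, 0.001], [0.812, -0.583, -0.001], [0.0, 0.001, -1.0]]
wrist_force: [-2.5, 2.0, 10.2]
finger_gap: 0.0272
grasp_force: 60.0
```

The depth was the same at all three positions, so this is the real bottom at about 46 mm, within the given range. Withdrawing and returning the rod.

Request:
apply_moves(targets="0 0 -0.006 0 0 0 0.25;0.001 0.002 -0.01 0 0 0 0.25;0 0 -0.02 0 0 0 0.25;0 0 -0.03 0 0 0 0.25;0 0 -0.01 0 0 0 0.25;0 0 0 0 0 0 0.25;0 0 0 0 0 0 0.25")

```text
time_s: 23.25
eef_pos: [0.4659, -0.2073, 0.2781]
eef_rot: [[0.583, 0.812, 0.0], [0.812, -0.583, -0.0], [0.0, 0.0, -1.0]]
wrist_force: [0.0, -0.3, -1.1]
finger_gap: 0.0273
grasp_force: 59.9
```

Request:
apply_moves(targets="0.015 -0.0025 0 0 0 0 0.25;0.03 -0.005 0 0 0 0 0.25;0.03 -0.005 0 0 0 0 0.25;0.03 -0.005 0 0 0 0 0.25;0.03 -0.005 0 0 0 0 0.25;0.03 -0.005 0 0 0 0 0.25;0.03 -0.005 0 0 0 0 0.25;0.03 -0.005 0 0 0 0 0.25;0.0145 -0.0015 0 0 0 0 0.25;0 0 0 0 0 0 0.25")

```text
time_s: 24.08
eef_pos: [0.574, 0.0127, 0.2754]
eef_rot: [[0.58, 0.814, -0.004], [0.814, -0.58, 0.001], [-0.002, -0.004, -1.0]]
wrist_force: [-0.8, -0.9, -1.2]
finger_gap: 0.0272
grasp_force: 59.9
```

Request:
apply_moves(targets="0 0 0 0 0 0 0.25;0 0 0 0 0 0 0.25;0 0 0 0 0 0 0.25")

```text
time_s: 24.33
eef_pos: [0.5732, 0.0088, 0.2782]
eef_rot: [[0.585, 0.811, -0.0], [0.811, -0.585, -0.0], [-0.001, -0.0, -1.0]]
wrist_force: [-0.5, 0.1, -0.7]
finger_gap: 0.0271
grasp_force: 59.9
```

Request:
apply_moves(targets="0.0013 0.0001 0.03 0 0 0 0.25;0 0 0.03 0 0 0 0.25;0 0 0.022 0 0 0 0.25;0 0 0.006 0 0 0 0.25;0 0 0 0 0 0 0.25;0 0 0 0 0 0 0.25")

```text
time_s: 24.83
eef_pos: [0.5745, 0.0104, 0.1917]
eef_rot: [[0.584, 0.812, 0.001], [0.812, -0.584, -0.0], [0.001, 0.001, -1.0]]
wrist_force: [0.2, 0.1, -0.9]
finger_gap: 0.0273
grasp_force: 59.9
```

Run:
```python
from h import *
s=env.get_obs(); print(s["eef_pos"],s["wrist_force"])
im,d=env.get_image("top"); P=Cam("top").cloud(d)[235:270,380:415]; m=im[235:270,380:415].astype(int)
b=((m[:,:,0]-m[:,:,2])>25); print(b.sum(),np.percentile(P[b][:,2],[5,25,50,75,95]).round(3))
im,d=env.get_image("scene"); cv2.imwrite("pics/t5.png",cv2.resize(im[200:340,260:400,::-1],(560,560),interpolation=2))
```

```text
[0.57450955 0.01039396 0.19168199] [ 0.23677414  0.0935035  -0.93344064]
47 [0.091 0.094 0.098 0.1   0.103]
```

View pics/t5.png

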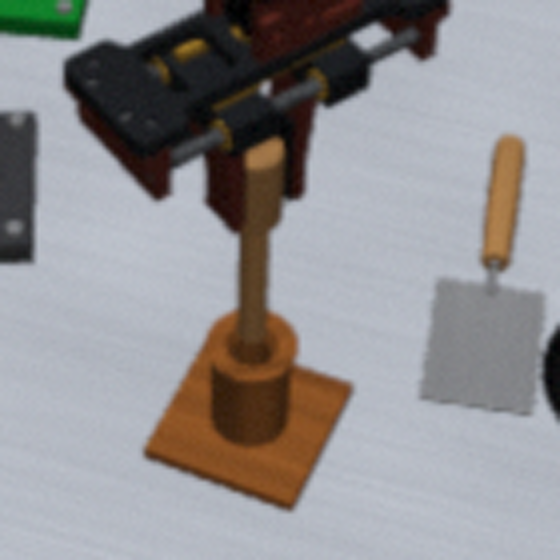

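Rod foot is over the holder bore (252,350 in the crop), parallel to the post; the stack top now reads 98 mm.

Request:
apply_moves(targets="0 0 0.008 0 0 0 0.25;0 0 0.008 0 0 0 0.25;0 0 0.008 0 0 0 0.25")

```text
time_s: 25.18
eef_pos: [0.5746, 0.0111, 0.1663]
eef_rot: [[0.583, 0.812, 0.001], [0.812, -0.583, -0.0], [0.0, 0.001, -1.0]]
wrist_force: [-0.0, -0.5, -0.3]
finger_gap: 0.027
grasp_force: 59.9
```

Request:
apply_moves(targets="0 0 0.008 0 0 0 0.25;0 0 0.008 0 0 0 0.25;0 0 0.008 0 0 0 0.25;0 0 0.008 0 0 0 0.25;0 0 0.006 0 0 0 0.25;0 0 0.004 0 0 0 0.25;0 0 0.003 0 0 0 0.25;0 0 0 0 0 0 0.25")

```text
time_s: 25.85
eef_pos: [0.5742, 0.0111, 0.1207]
eef_rot: [[0.583, 0.812, -0.001], [0.812, -0.583, 0.0], [-0.0, -0.001, -1.0]]
wrist_force: [0.0, 0.5, -1.0]
finger_gap: 0.027
grasp_force: 59.9
```

Request:
apply_moves(targets="0 0 0.002 0 0 0 0.25;0 0 0.0015 0 0 0 0.25;0 0 0.001 0 0 0 0.25;0 0 0 0 0 0 0.25")

```text
time_s: 26.18
eef_pos: [0.5744, 0.0111, 0.1169]
eef_rot: [[0.583, 0.812, -0.0], [0.812, -0.583, -0.0], [-0.0, 0.0, -1.0]]
wrist_force: [-1.2, -0.2, -2.3]
finger_gap: 0.0273
grasp_force: 59.9
```

Request:
apply_moves(targets="0 0 0.001 0 0 0 0.25;0 0 0 0 0 0 0.35;0 0 0 0 0 0 0.55;0 0 0 0 0 0 0.6;0 0 0 0 0 0 0.6;0 0 0 0 0 0 0.6;0 0 -0.01 0 0 0 0.6;0 0 -0.03 0 0 0 0.6;0 0 -0.04 0 0 0 0.6;0 0 -0.04 0 0 0 0.6")

```text
time_s: 27.02
eef_pos: [0.5737, 0.0111, 0.237]
eef_rot: [[0.584, 0.812, -0.002], [0.812, -0.584, 0.0], [-0.001, -0.002, -1.0]]
wrist_force: [0.5, -1.3, 0.5]
finger_gap: 0.0525
grasp_force: 0.0
```

Request:
apply_moves(targets="0.03 -0.03 -0.02 0 0 0 0.6;0.03 -0.03 0 0 0 0 0.6;0.03 -0.03 0 0 0 0 0.6;0.03 -0.03 0 0 0 0 0.6;0 0 0 0 0 0 0.6;0 0 0 0 0 0 0.6;0 0 0 0 0 0 0.6")

```text
time_s: 27.6
eef_pos: [0.5482, 0.1714, 0.2542]
eef_rot: [[0.583, 0.812, 0.001], [0.812, -0.583, -0.001], [-0.0, 0.001, -1.0]]
wrist_force: [-0.3, 0.0, 1.5]
finger_gap: 0.0527
grasp_force: 0.0
```

Run:
```python
from h import *
im,d=env.get_image("scene"); cv2.imwrite("pics/t6.png",im[:,:,::-1])
P=Cam("scene").cloud(d); v,u=np.mgrid[:480,:640]; m=(np.hypot(u-323,v-264)<14)&(abs(P[:,:,2]-.155)<.006)
print(P[m].mean(0) if m.sum() else "none",m.sum())
```

```text
[0.57532485 0.01107422 0.15528774] 134
```

View pics/t6.png

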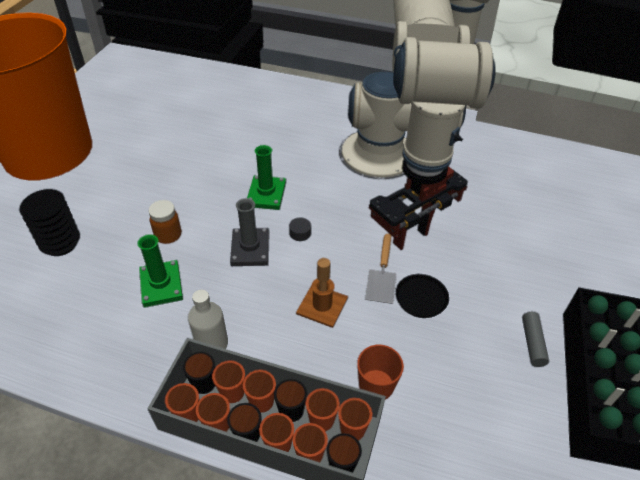

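The rod stands in its holder again (323,262, top at 155 mm). The saucer is empty (422,296), the arm is clear, and everything else is where it was.

```bash
python3 -c "
from rig import env
print(env.job_done())"
```

```text
the job is handed in; nothing more can be done
None
```

Job handed in at about 28 s of the 72 s allowed: both tablets are in the tube and rammed to the bottom (felt at about 46 mm), leaned on at about 19 N for 0.9 s (highest reading 21 N), and the rod is back in its holder, handle up, with nothing else moved.

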